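# Raise the flap of the gauge well with its lever

## Task

The heavy steel flap over the gauge well has to be held open so that the ring gauge inside can be reached. With the fingertips, swing the red safety stop round to its end by pushing its upright plate to the robot's right, so that its post no longer stands under the lever; then press the yellow pad at the long end of the lever all the way down onto its bumper, so that the short end raises the flap. Finish while still holding the pad down; do not touch the flap itself, do not lift the lever out of its saddle, and leave the other things where they are.

Things in the scene. Friction and masses are not known exactly. Their poses are not given: they have to be found in the camera images.
- station: the gauge well, fixed to the table: a grey base plate 6 mm thick, y -175 to +200 mm; origin on the table under the lever's pin. +y (to the robot's left) runs along the lever to the short end and the blue box (y 98 to 190, x -41 to 41, 61 mm high), -y to the long end; +x away from the robot. A black rubber bumper (22 mm across, top 20 mm above the table) stands at y = -157 mm under the long arm.
- lever: loose straight steel bar, 18 mm wide, 10 mm thick. Origin at the centre of its cross pin (10 x 56 mm), which rests in the saddle's open slots 70 mm above the table. At rest this frame is parallel to the station's, but the bar slopes 15 deg, long end up. Short arm 86 mm to +y, tip under the flap's lip; long arm 200 mm to -y. Pressed to the bumper it turns about 29 deg; about 8 N on the pad suffice.
- press_pad (a point): centre of the top face of the yellow pad (38 x 46 mm) at the long end of the lever, 185 mm from the pin; at rest about 127 mm above the table and sloping 15 degrees, fully down about 34 mm above the table (about 93 mm lower); it moves in an arc about the pin in the station's y-z plane.
- lever_pin (a point): centre of the lever's cross pin (same point as the lever's origin); it stays within 12 mm of point saddle
- saddle (a point): centre of the saddle's slots, where the pin belongs, 70 mm above the table
- stop_arm (a joint): turn (rad) of the red safety stop about its upright pivot, counter-clockwise from above: starts at 0 to 0.15, its end stop is 1.3. Takes about 2 N at the plate, stays where left. At 0 its round post (14 mm thick, top 84 mm above the table, 40 mm from the pivot) stands under the lever at the station's (0, -95) mm; it clears the lever from about 1.0 on.
- push_plate (a point): centre of the stop's red upright push plate (28 mm long along the tail, 6 mm thick, 13 to 63 mm above the table, this point at 40 mm), 42 mm from the pivot, on the robot's side of the lever; at turn 0 at the station's (-75, -71) mm, at 1.3 at (-72, -122) mm. Push its +y face towards -y.
- stop_pivot (a point): on the axis of the red stop, 40 mm above the table; at the station's (-40, -95) mm
- flap_plate (a joint): angle of the heavy steel flap (84 x 133 x 10 mm, about 1.8 kg) in rad: 0 shut, grows as it rises, about 0.34 with the lever fully down; it falls shut when the lever is let go
- flap_lip (a point): top edge of the flap's free lip, over the lever's short end, about 73 mm above the table when shut
- cased_stone: bystander: ground plate in a wooden tray, 82 x 62 x 22 mm; origin under its centre
- oil_can: bystander: red oil can, 52 mm across, 105 mm high; origin at the centre of its underside
- drill_chuck: bystander: grey drill chuck, 36 mm across, 54 mm high; origin under its centre
- compound_tin: bystander: flat white and blue tin 57 x 70 x 26 mm; origin under its centre
- tape_roll: bystander: cream tape roll 62 mm across, 18 mm high; origin under its centre

How it is judged (in metres and radians):
On the way, in this order (a step that is already met when the one before it is completed fails the run):
1. the red stop is swung aside while the flap is still shut (value of joint stop_arm above 1.05 rad and value of joint flap_plate below 0.08 rad), for 0.2 s.
2. the pressed lever raises the flap (value of joint flap_plate above 0.28 rad and contact force between the fingers and lever above 0.5 N), for 0.2 s.
At the end, for the whole second after the job is handed in: The red stop is swung aside (over 1.05 rad), the flap stands raised by more than 0.28 rad and is still, the fingers still press on the lever (over 0.5 N), and the lever's pin lies in its saddle (within 12 mm) (all of step 2 and value of joint stop_arm above 1.05 rad and velocity of joint flap_plate below 0.1 rad/s and distance between lever_pin and saddle below 0.012 m); the arm keeps its last pose, push and grip.
It fails at once if the lever is lifted out of its saddle (distance between lever_pin and saddle above 0.012 m).
It fails at once if the robot touches the flap (contact force between any of the arm, the fingers and flap_plate above 0.5 N).
It fails at once if a bystander is moved by more than 25 mm (distance of any of oil_can, cased_stone, drill_chuck, compound_tin, tape_roll from where it was at the start of the episode above 0.025 m).
It also fails if it takes over 43 s, if anything falls off the work surface, if the arm or the gripper's body presses on something with over 40 N, if the wrist force passes 120 N, or if a joint passes its speed limit or range.

## Robot

A 7-joint arm with a two-finger parallel gripper is mounted at the origin on a cart in front of the work surface, level with it; the furniture and walls round the work are solid. World frame = base frame: x ahead of the robot, y to its left, z up, the work surface at z = 0. Lengths are in m, angles in degrees, forces in N, time in s.
With the tool pointing down it reaches from about 0.425 to 0.875 m from the base axis. Payload 8.4 kg.
Tool frame: the origin (TCP) lies at the very end of the fingers, on their centre line; the grasp point (between the pads) lies robot.hold_point_z behind it (robot.hold_point_z is the distance from the TCP to the grasp point, in m); z points along the fingers, y is the line along which they close (so a half turn about z gives the same grasp; the last joint's range is limited). The gripper opens to 87 mm and grips with 3 to 60 N. Pads are 19 mm wide; open, the fingers measure 117 mm over their backs; the gripper's body (75 mm by 190 mm) begins 51 mm behind the grasp point.
Start: joints at [67.827, 19.091, 2.286, 83.961, -0.768, 76.965, -3.352], TCP at [0.184, -0.623, 0.223] pointing down, gripper open.
Joint ranges: [-147.57, 147.57], [-21.85, 119.76], [-74.77, 79.35], [14.55, 137.4], [-85.83, 265.84], [4.83, 119.75], [-152.11, 152.11]. Speed limits (degrees/s): [127.2, 127.2, 159.86, 159.86, 180, 180, 180].

## Interface

Orientations are given as [roll, pitch, yaw] about the fixed x, y, z axes, in that order (R = Rz(yaw) Ry(pitch) Rx(roll)).
In Python, from cell import robot gives the robot as it stands. The module is installed in compiled form; this text tells all that it offers.
- The arm moves only by the shell command python3 -m crank 'ROWS' [FORCE]. ROWS is a JSON object of lists of equal length, an entry for each row: "dp": the shift along the world's x, y, z in cm, a list of three; "turn": the turn, a rotation vector about the world's x, y, z in degrees, a list of three; "fingers": the finger opening in cm, from 0 to 8.7. A call has 1 to 8 rows; each row is the pose to reach, as a shift and turn from the pose commanded when the call began; what a row does not reach only later rows make up. A row lasts 1/8 s, in which the tool goes at most 62.5 mm and 10.7 degrees, less where a joint would pass 70% of its speed; a pose out of reach is approached as far as the arm can. A call with a gripper value outside its range is refused whole. The fingers move at their own pace and stop on an object; FORCE is the grip in N (left out, the last holds). Time passes only in rows, so rows that repeat a pose let the fingers close. It gives the time, the measured TCP pose, the force, the opening and the grip force at its end, in the units of the state.
- robot.observe(): the state, without advancing time (a new reading comes with each control period).
- robot.camera(name): name is "side" or "top"; returns a dict with "frame" (480x640x3 uint8, red, green, blue), "fx", "fy", "cx", "cy" (pixels), "extrinsics" (4x4, takes a point from world to camera coordinates). Camera axes: x right, y up, looking along -z (the intrinsics and any distortion apply to the point x, -y, -z); pixel columns grow to the right and rows downward; lengths in m; the calibration is good to about 2 mm. A picture is of the moment at which its call begins. There is no depth.
- robot.finish_job(): hands the job in; it is judged then, once.
The state is a dict: "clock": time; "qpos": joint angles; "joint_vel": joint speeds; "tau": joint torques, N m; "eef_pos": TCP position; "eef_rot": TCP orientation; "wrist_force": force on the tool from outside, world axes, zero at the start; "wrist_torque": the same for the moment, N m; "grip_width": finger opening in m; "finger_force": force on a finger pad.
Only numpy, scipy, OpenCV 4.12 (cv2) and the standard library are available. Lean on these libraries where they do the work, as an engineer would, in place of code of your own. Each camera call takes 0.05 s, during which the arm holds its last target. There are 200 camera calls.

## Working session

There is one attempt and no reset: what is moved stays moved. The work goes in short steps, Python scripts to look and compute and a shell command to move; the robot and the scene stay as the last step left them, time stands still between calls to the robot, and variables do not carry over. Pictures are saved under pics/ and viewed, at most 11 in all, crops included, and the job is handed in when it is done.

```bash
mkdir -p pics; python3 - <<'E'
from cell import robot
import cv2,pickle
s=robot.observe();print({k:s[k] for k in('clock','eef_pos','eef_rot','grip_width')},robot.hold_point_z)
for n in('side','top'):
    c=robot.camera(n);pickle.dump(c,open(n+'.pkl','wb'));cv2.imwrite(f'pics/{n}0.png',c['frame'][...,::-1])
    print(n,c['fx'],c['cx'],c['cy'],c['extrinsics'].round(3).tolist(),c.keys())
E
```

```text
{'clock': 0.0, 'eef_pos': array([ 0.18431834, -0.62281213,  0.22164519]), 'eef_rot': array([-1.79904008e+02,  7.09374877e-03,  1.64891913e+01]), 'grip_width': 0.08714935759272284} 0.0187
side 435.37595563321673 322.38919074280136 236.57036142406696 [[0.999, -0.039, -0.006, -0.638], [0.031, 0.678, 0.734, 0.049], [-0.024, -0.734, 0.679, -1.18], [0.0, 0.0, 0.0, 1.0]] dict_keys(['frame', 'fx', 'fy', 'cx', 'cy', 'extrinsics'])
top 604.3941024238472 312.24932997158766 240.30115017740684 [[0.018, -1.0, -0.013, -0.206], [0.988, 0.016, 0.15, -0.64], [-0.15, -0.016, 0.989, -1.647], [0.0, 0.0, 0.0, 1.0]] dict_keys(['frame', 'fx', 'fy', 'cx', 'cy', 'extrinsics'])
```

View pics/top0.png

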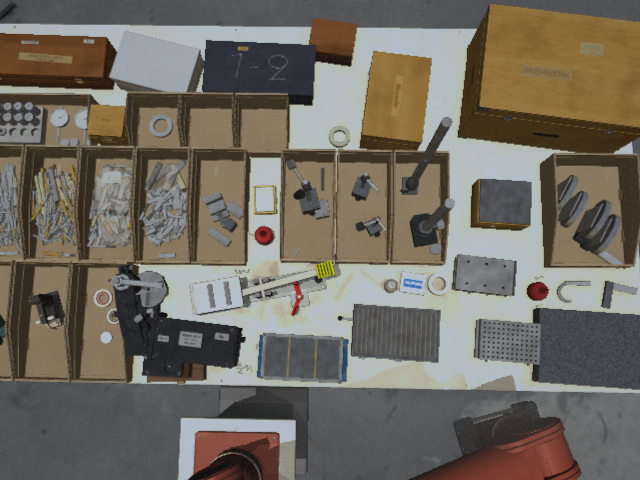

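View pics/side0.png

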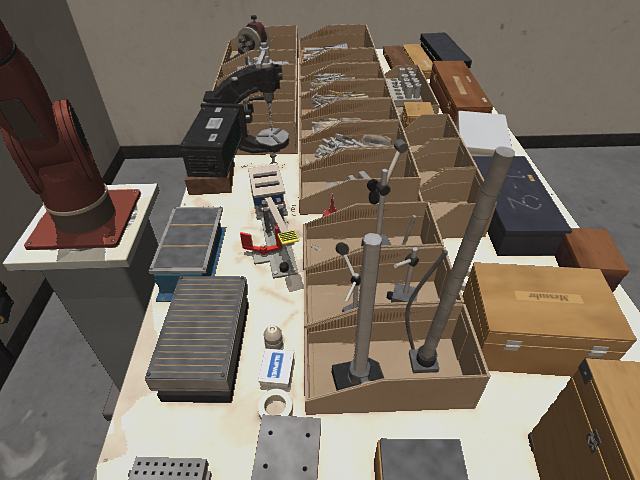

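Top view: blue box around (215,292), the yellow pad at (325,269) and the red stop at (297,297). In the side view, the pad is at (290,237) and the red stop at (260,242). Next I'll enlarge both and measure.

```bash
cat > h.py <<'E'
import numpy as np,cv2,pickle
def ray(c,u,v):
    E=c['extrinsics'];R=E[:3,:3];o=-R.T@E[:3,3]
    d=R.T@np.array([(u-c['cx'])/c['fx'],-(v-c['cy'])/c['fy'],-1]);return o,d/np.linalg.norm(d)
def onz(c,u,v,z):
    o,d=ray(c,u,v);return o+d*(z-o[2])/d[2]
def proj(c,p):
    q=c['extrinsics'][:3,:3]@p+c['extrinsics'][:3,3];return c['cx']+c['fx']*q[0]/-q[2],c['cy']-c['fy']*q[1]/-q[2]
def tri(a,pa,b,pb):
    o1,d1=ray(a,*pa);o2,d2=ray(b,*pb)
    t=np.linalg.lstsq(np.c_[d1,-d2],o2-o1,rcond=None)[0];p,q=o1+t[0]*d1,o2+t[1]*d2
    return (p+q)/2,np.linalg.norm(p-q)
def mask(c,kind):
    h=cv2.cvtColor(c['frame'],cv2.COLOR_RGB2HSV);H,S,V=cv2.split(h)
    return ((abs(H.astype(int)-28)<5)&(S>200)&(V>110) if kind=='y' else ((H<6)|(H>174))&(S>170)&(V>90)).astype(np.uint8)
E
python3 - <<'E'
from h import *
T=pickle.load(open('top.pkl','rb'));S=pickle.load(open('side.pkl','rb'))
for c,n in((T,'T'),(S,'S')):
  for k in 'yr':
    N,_,st,ce=cv2.connectedComponentsWithStats(mask(c,k))
    print(n,k,[(st[i].tolist(),ce[i].round(1).tolist()) for i in range(1,N) if st[i][4]>8])
a=cv2.resize(T['frame'][225:345,180:340],None,fx=5,fy=5,interpolation=cv2.INTER_CUBIC)
b=cv2.resize(S['frame'][150:300,220:320],None,fx=4,fy=4,interpolation=cv2.INTER_CUBIC)
cv2.imwrite('pics/a.png',a[...,::-1]);cv2.imwrite('pics/b.png',b[...,::-1])
E
```

```text
T y [([316, 261, 18, 18, 146], [324.4, 269.0])]
T r [([255, 227, 16, 17, 178], [262.8, 234.7]), ([533, 282, 15, 17, 96], [538.9, 290.5]), ([292, 285, 10, 30, 83], [296.4, 298.1])]
S y []
S r [([323, 209, 11, 7, 28], [327.1, 212.3]), ([275, 226, 3, 7, 13], [276.2, 228.3]), ([240, 233, 11, 3, 18], [245.2, 233.9]), ([243, 237, 7, 7, 27], [245.8, 239.6]), ([243, 241, 38, 14, 123], [263.3, 247.8])]
```

View pics/a.png

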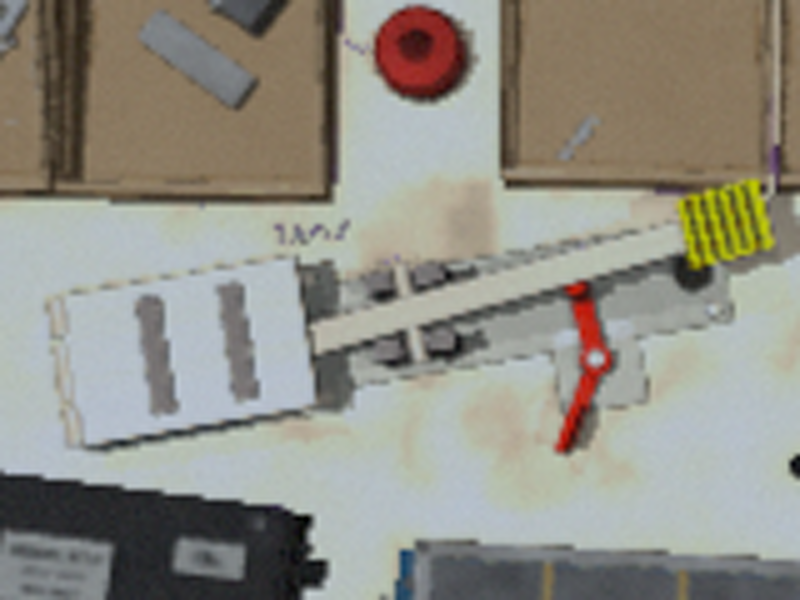

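View pics/b.png

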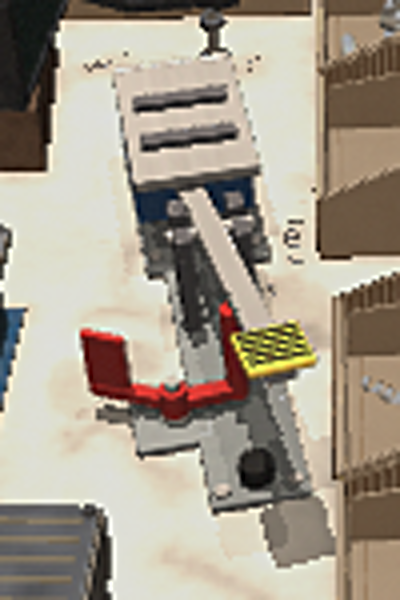

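Crops (mapped back to full frames): in the top view the pin is at (262,287.8), the pad at (325.4,269.8), the stop hub at (299.2,296.6) and the plate's end at (293,314). In the side view the pad is at (288,236.5), the hub at (263.5,249.5) and the bumper top at (284,266).

```bash
python3 - <<'E'
from h import *
T=pickle.load(open('top.pkl','rb'));S=pickle.load(open('side.pkl','rb'))
t=lambda x,y:((x-2)/5+180,(y-2)/5+225); s=lambda x,y:((x-1.5)/4+220,(y-1.5)/4+150)
pad=tri(T,t(727,224),S,s(272,346));hub=tri(T,t(596,358),S,s(174,398));print('pad',pad,'hub',hub)
pin=onz(T,*t(410,314),.07+.005);print('pin',pin,'padz',onz(T,*t(727,224),.127),onz(S,*s(272,346),.127))
bum=onz(S,*s(257,462),.02);print('bumper',bum)
# yaw estimates: -y station axis direction
for a,b in((pin,pad[0]),(pin,bum),(pin,onz(T,*t(727,224),.127))):
    d=(b-a)[:2];print('yaw',np.degrees(np.arctan2(d[0],-d[1])),np.linalg.norm(d))
c=[onz(T,*t(*p),.07) for p in((298,257),(315,408),(82,447),(50,298))];print(np.array(c).round(3))
print('plate',onz(T,*t(563,450),.063),onz(T,*t(572,425),.063))
print('plate S',onz(S,*s(82,330),.063),onz(S,*s(125,340),.063),'T hubz.04',onz(T,*t(596,358),.045))
E
```

```text
pad (array([ 0.55425069, -0.23182817,  0.12519903]), np.float64(0.0012048316098702818)) hub (array([ 0.48755694, -0.16014425,  0.01902282]), np.float64(0.0003897913307180257))
pin [ 0.50665772 -0.0601557   0.075     ] padz [ 0.55346731 -0.23191628  0.127     ] [ 0.55498367 -0.23362233  0.127     ]
bumper [ 0.53942224 -0.21717293  0.02      ]
yaw 15.495035495245498 0.178147491534118
yaw 11.786680826837582 0.16039926306624588
yaw 15.2444979662274 0.17802480916657418
[[ 0.537  0.003  0.07 ]
 [ 0.455 -0.009  0.07 ]
 [ 0.432  0.117  0.07 ]
 [ 0.512  0.138  0.07 ]]
plate [ 0.43484626 -0.14477272  0.063     ] [ 0.44848244 -0.14937464  0.063     ]
plate S [ 0.43585733 -0.14461963  0.063     ] [ 0.46231569 -0.15469822  0.063     ] T hubz.04 [ 0.48623566 -0.16104391  0.045     ]
```

```bash
python3 - <<'E'
from h import *
T=pickle.load(open('top.pkl','rb'));S=pickle.load(open('side.pkl','rb'))
t=lambda x,y:((x-2)/5+180,(y-2)/5+225); s=lambda x,y:((x-1.5)/4+220,(y-1.5)/4+150)
for z in(.06,.09,.12,.16): print(z,'black',onz(T,*t(305,510),z)[:2].round(3),onz(S,238,105,z)[:2].round(3),'blueplate',onz(T,*t(415,543),z)[:2].round(3),onz(S,221,210,z)[:2].round(3))
print('drawer tops T',[(z,onz(T,*t(502,185),z)[:2].round(3).tolist(),onz(S,*s(333,295),z)[:2].round(3).tolist()) for z in(.03,.06,.09,.12)])
print('drawer bottom S',onz(S,*s(335,520),0).round(3),onz(S,*s(335,380),0).round(3))
print('post base',onz(T,425,232,0).round(3),tri(T,(447,122),S,(373,240)))
cv2.imwrite('pics/c.png',cv2.resize(S['frame'][90:290,170:430],None,fx=3,fy=3,interpolation=cv2.INTER_CUBIC)[...,::-1])
E
```

```text
0.06 black [ 0.4   -0.005] [0.361 0.532] blueplate [ 0.383 -0.065] [ 0.378 -0.055]
0.09 black [ 0.4   -0.009] [0.371 0.469] blueplate [ 0.383 -0.068] [ 0.388 -0.092]
0.12 black [ 0.4   -0.012] [0.382 0.407] blueplate [ 0.383 -0.071] [ 0.398 -0.129]
0.16 black [ 0.399 -0.018] [0.396 0.324] blueplate [ 0.384 -0.075] [ 0.411 -0.179]
drawer tops T [(0.03, [0.583, -0.105], [0.585, -0.082]), (0.06, [0.58, -0.107], [0.586, -0.116]), (0.09, [0.577, -0.11], [0.587, -0.151]), (0.12, [0.573, -0.112], [0.588, -0.185])]
drawer bottom S [ 0.584 -0.247  0.   ] [ 0.585 -0.129  0.   ]
post base [ 0.68  -0.519  0.   ] (array([ 0.77024423, -0.5060282 ,  0.4037831 ]), np.float64(0.17944502266866455))
```

View pics/c.png

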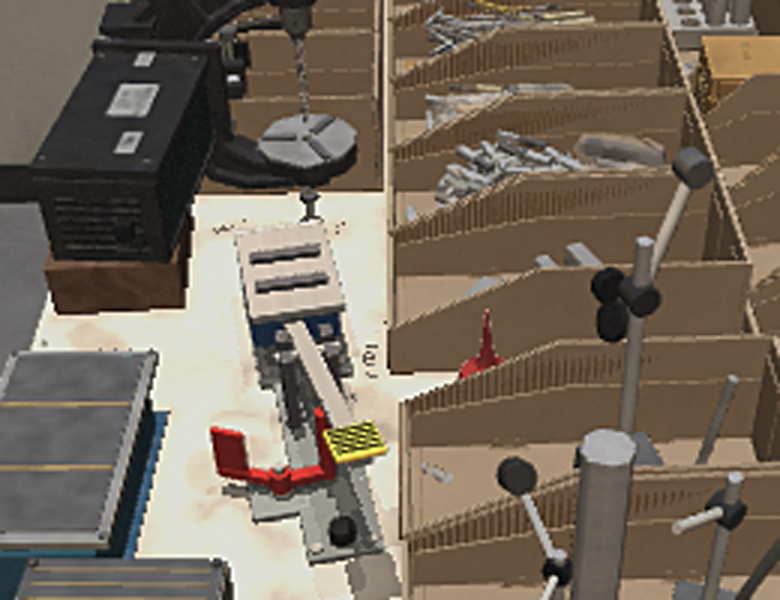

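The drawers have low fronts (~6 cm) at x≈0.58, and the tall black box ends near (0.40,-0.02). I'll approach with closed fingers and yaw −10° to clear it.

```bash
python3 -m crank '{"dp":[[3.5,4.5,3],[7,9,3],[10.5,13.5,3],[14,18,3],[17.5,22.5,3],[21,27,3],[21,27,3],[21,27,3]],"turn":[[0,0,-5],[0,0,-10],[0,0,-15],[0,0,-20],[0,0,-26],[0,0,-26],[0,0,-26],[0,0,-26]],"fingers":[0,0,0,0,0,0,0,0]}' 20
python3 -m crank '{"dp":[[1,4.5,0],[2,9,0],[3,13.5,0],[4,18,0],[4.8,23,0],[4.8,23.9,0],[4.8,23.9,0],[4.8,23.9,0]],"turn":[[0,0,0],[0,0,0],[0,0,0],[0,0,0],[0,0,0],[0,0,0],[0,0,0],[0,0,0]],"fingers":[0,0,0,0,0,0,0,0]}'
```

```text
clock: 1.1
eef_pos: [0.3939, -0.3537, 0.2523]
eef_rot: [180.0, 0.0, -9.5]
wrist_force: [-0.5, -0.6, -1.1]
grip_width: 0.0147
finger_force: 0.0
clock: 2.1
eef_pos: [0.4421, -0.1163, 0.2524]
eef_rot: [180.0, 0.0, -9.7]
wrist_force: [0.1, 0.3, 0.3]
grip_width: 0.0006
finger_force: 0.0
```

```bash
python3 -m crank '{"dp":[[0,0.2,-5],[0,0.2,-10],[0,0.2,-14],[0,0.2,-18],[0,0.2,-21.2],[0,0.2,-21.2],[0,0.2,-21.2]],"turn":[[0,0,0],[0,0,0],[0,0,0],[0,0,0],[0,0,0],[0,0,0],[0,0,0]],"fingers":[0,0,0,0,0,0,0]}'
python3 - <<'E'
from cell import robot
import cv2
f=robot.camera('side')['frame'];cv2.imwrite('pics/d.png',cv2.resize(f[140:290,180:330],None,fx=4,fy=4)[...,::-1])
E
```

```text
clock: 2.98
eef_pos: [0.4431, -0.1131, 0.0416]
eef_rot: [180.0, -0.1, -9.6]
wrist_force: [0.7, -0.5, 0.8]
grip_width: 0.0007
finger_force: 0.0
```

View pics/d.png

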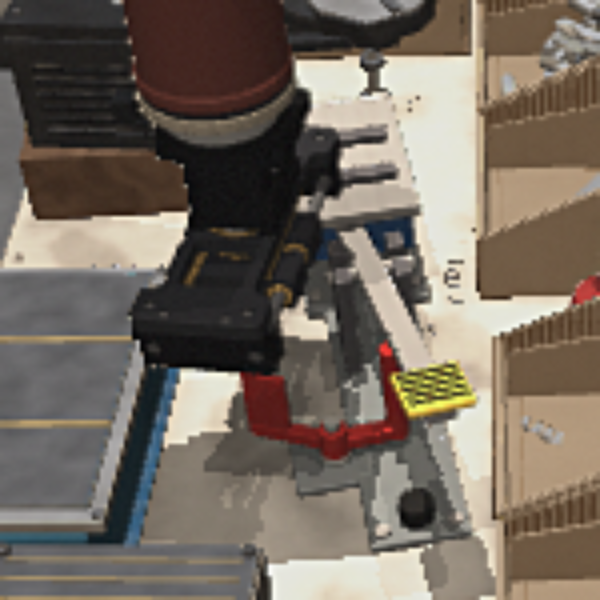

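The gripper is behind the red plate (crop (265,400)) and clear of the lever. Now I'll push to −y.

```bash
python3 -m crank '{"dp":[[0,-1,0],[-0.1,-2,0],[-0.2,-3,0],[-0.2,-4,0],[-0.1,-4.7,0],[0,-5.4,0],[0,-6.1,0],[0.1,-6.7,0]],"turn":[[0,0,0],[0,0,0],[0,0,0],[0,0,0],[0,0,0],[0,0,0],[0,0,0],[0,0,0]],"fingers":[0,0,0,0,0,0,0,0]}'
python3 - <<'E'
from cell import robot
import cv2
print(robot.observe()['wrist_force'])
f=robot.camera('top')['frame'];cv2.imwrite('pics/e.png',cv2.resize(f[240:330,230:350],None,fx=5,fy=5)[...,::-1])
E
```

```text
clock: 4.03
eef_pos: [0.4435, -0.1795, 0.0405]
eef_rot: [-180.0, 0.0, -9.5]
wrist_force: [-0.0, 2.3, -0.5]
grip_width: 0.0003
finger_force: 0.9
[-0.00339908  2.27681028 -0.45369723]
```

View pics/e.png

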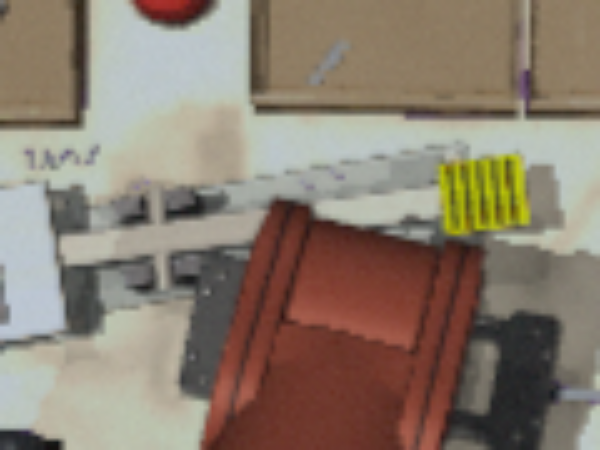

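The arm covers the stop. The lever has yawed slightly within its slack, so the pad is now at crop (484,193), or (326.8,278.6) in the full frame. I'll push on until the force rises at the end stop.

```bash
python3 -m crank '{"dp":[[0.1,-0.3,0],[0.2,-0.6,0],[0.2,-0.6,0]],"turn":[[0,0,0],[0,0,0],[0,0,0]],"fingers":[0,0,0]}'
python3 -m crank '{"dp":[[0.2,-0.3,0],[0.3,-0.5,0],[0.3,-0.5,0]],"turn":[[0,0,0],[0,0,0],[0,0,0]],"fingers":[0,0,0]}'
```

```text
clock: 4.45
eef_pos: [0.4455, -0.1857, 0.0405]
eef_rot: [180.0, -0.0, -9.5]
wrist_force: [-1.1, -0.3, 1.0]
grip_width: 0.0005
finger_force: 0.1
clock: 4.82
eef_pos: [0.4464, -0.1869, 0.0401]
eef_rot: [-179.8, 0.3, -9.4]
wrist_force: [-9.9, 15.3, 12.0]
grip_width: 0.0001
finger_force: 9.0
```

The force rose to ~18 N, so it's at the end stop. I'll retreat, go up, and look.

```bash
python3 -m crank '{"dp":[[-0.5,1,0],[-0.8,1.5,0],[-0.8,1.5,4],[-0.8,1.5,9],[-0.8,1.5,14],[-0.8,-2,19],[-0.8,-7,19],[-0.8,-12,19]],"turn":[[0,0,0],[0,0,0],[0,0,0],[0,0,0],[0,0,0],[0,0,5],[0,0,10],[0,0,15]],"fingers":[0,0,0,0,0,0,0,0]}'
python3 -m crank '{"dp":[[0,-5,0],[0,-10,0],[0,-10,0]],"turn":[[0,0,0],[0,0,0],[0,0,0]],"fingers":[0,0,0]}'
python3 - <<'E'
from cell import robot
from h import *
for n in('top','side'):
    c=robot.camera(n);pickle.dump(c,open(n+'1.pkl','wb'))
    if n=='top':a=cv2.resize(c['frame'][240:330,200:350],None,fx=5,fy=5)
    else:b=cv2.resize(c['frame'][180:280,220:320],None,fx=4.5,fy=4.5)
cv2.imwrite('pics/f.png',a[...,::-1]);cv2.imwrite('pics/g.png',b[...,::-1])
E
```

```text
clock: 5.82
eef_pos: [0.4407, -0.3122, 0.2317]
eef_rot: [179.9, -0.1, 5.7]
wrist_force: [1.4, 0.5, -0.8]
grip_width: 0.0005
finger_force: 0.0
clock: 6.2
eef_pos: [0.4385, -0.4147, 0.2297]
eef_rot: [179.9, 0.1, 5.1]
wrist_force: [-1.0, -0.1, 0.3]
grip_width: 0.0005
finger_force: 0.0
```

View pics/f.png

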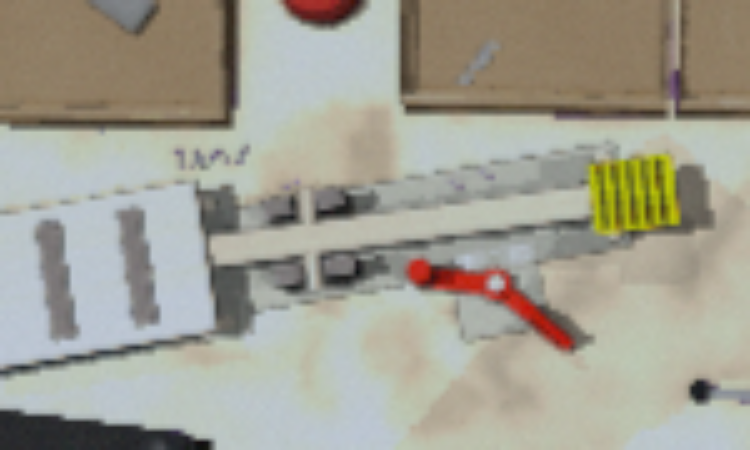

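View pics/g.png

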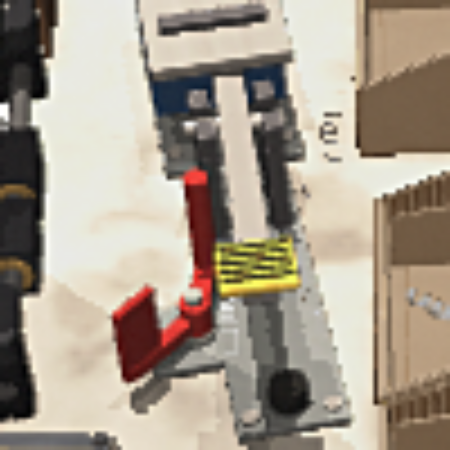

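The stop is fully aside, with its post at crop (420,270), clear of the lever. The pad is at top crop (634,194) and side crop (258,263). Triangulating it.

```bash
python3 - <<'E'
from h import *
T=pickle.load(open('top1.pkl','rb'));S=pickle.load(open('side1.pkl','rb'))
t=lambda x,y:((x-2)/5+200,(y-2)/5+240); s=lambda x,y:((x-1.7)/4.5+220,(y-1.7)/4.5+180)
print(tri(T,t(634,194),S,s(258,263)),'pin',onz(T,*t(308,237),.075),'post',onz(T,*t(420,270),.084),'bumper S',onz(S,*s(289,388),.02))
from cell import robot;print(robot.observe()['eef_pos'])
E
```

```text
(array([ 0.53092824, -0.23580805,  0.12404706]), np.float64(0.002069442759781425)) pin [ 0.50772903 -0.05903019  0.075     ] post [ 0.49026862 -0.12115942  0.084     ] bumper S [ 0.53941051 -0.21948943  0.02      ]
[ 0.44035678 -0.41036544  0.23016891]
```

```bash
python3 -m crank '{"dp":[[2,4,0],[4,8,0],[6,12,0],[8,16,-1],[9.1,17.5,-4],[9.1,17.5,-7],[9.1,17.5,-8.5],[9.1,17.5,-8.5]],"turn":[[0,0,0],[0,0,0],[0,0,0],[0,0,0],[0,0,0],[0,0,0],[0,0,0],[0,0,0]],"fingers":[0,0,0,0,0,0,0,0]}'
python3 -m crank '{"dp":[[0,0,-0.5],[0,0,-1],[0,-0.1,-1.5],[0,-0.2,-2]],"turn":[[0,0,0],[0,0,0],[0,0,0],[0,0,0]],"fingers":[0,0,0,0]}'
```

```text
clock: 7.3
eef_pos: [0.5309, -0.2347, 0.1451]
eef_rot: [-180.0, 0.1, 5.5]
wrist_force: [-0.1, 0.1, 1.1]
grip_width: 0.0003
finger_force: 0.0
clock: 7.8
eef_pos: [0.5318, -0.2377, 0.1257]
eef_rot: [180.0, -0.0, 5.5]
wrist_force: [0.4, -1.6, 4.2]
grip_width: 0.0004
finger_force: 1.8
```

Contact. Next, press along the arc.

```bash
python3 -m crank '{"dp":[[0,-0.2,-0.8],[0,-0.3,-1.6],[0,-0.4,-2.4],[0.1,-0.5,-3.2],[0.1,-0.5,-4]],"turn":[[0,0,0],[0,0,0],[0,0,0],[0,0,0],[0,0,0]],"fingers":[0,0,0,0,0]}'
python3 -m crank '{"dp":[[0,0,-0.8],[0,0,-1.6],[0,0.1,-2.4],[0,0.1,-3.2],[0,0.2,-3.8],[0,0.2,-3.8]],"turn":[[0,0,0],[0,0,0],[0,0,0],[0,0,0],[0,0,0],[0,0,0]],"fingers":[0,0,0,0,0,0]}'
```

```text
clock: 8.43
eef_pos: [0.5327, -0.2431, 0.0852]
eef_rot: [179.9, -0.0, 5.5]
wrist_force: [0.9, -4.1, 4.8]
grip_width: 0.0009
finger_force: 2.5
clock: 9.18
eef_pos: [0.5319, -0.2396, 0.0467]
eef_rot: [-179.9, 0.1, 5.5]
wrist_force: [0.2, -2.2, 0.9]
grip_width: 0.0009
finger_force: 1.0
```

```bash
python3 -m crank '{"dp":[[0,0.1,-0.4],[0,0.2,-0.8],[0,0.2,-1.0],[0,0.2,-1.0]],"turn":[[0,0,0],[0,0,0],[0,0,0],[0,0,0]],"fingers":[0,0,0,0]}'
python3 - <<'E'
from cell import robot
import cv2
f=robot.camera('side')['frame'];cv2.imwrite('pics/i.png',cv2.resize(f[150:270,220:320],None,fx=5,fy=5)[...,::-1])
E
```

```text
clock: 9.68
eef_pos: [0.5325, -0.238, 0.0374]
eef_rot: [-180.0, 0.0, 5.5]
wrist_force: [1.6, -2.7, 1.5]
grip_width: 0.0006
finger_force: 1.5
```

View pics/i.png

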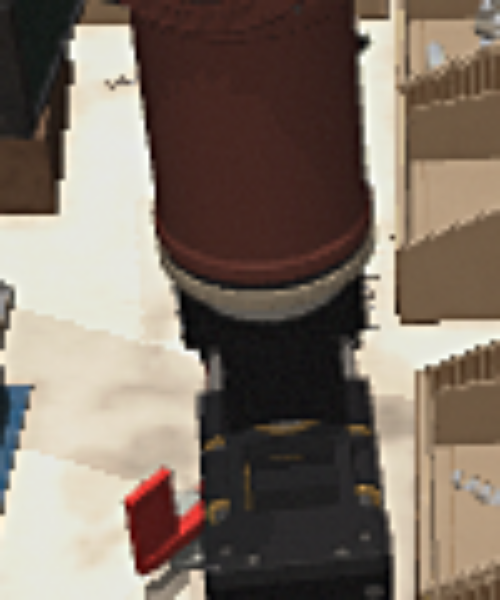

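The arm hides the pad, and the stop's plate at crop (150,520) is still aside. I'll press on until the bumper pushes back.

```bash
python3 -m crank '{"dp":[[0,0,-0.3],[0,0,-0.5],[0,0,-0.5]],"turn":[[0,0,0],[0,0,0],[0,0,0]],"fingers":[0,0,0]}'
python3 - <<'E'
from cell import robot
import cv2
f=robot.camera('top')['frame'];cv2.imwrite('pics/j.png',cv2.resize(f[240:330,190:350],None,fx=5,fy=5)[...,::-1])
E
```

```text
clock: 10.1
eef_pos: [0.5331, -0.2378, 0.0348]
eef_rot: [180.0, -0.0, 5.5]
wrist_force: [-7.1, 1.6, 26.7]
grip_width: 0.0003
finger_force: 12.3
```

View pics/j.png

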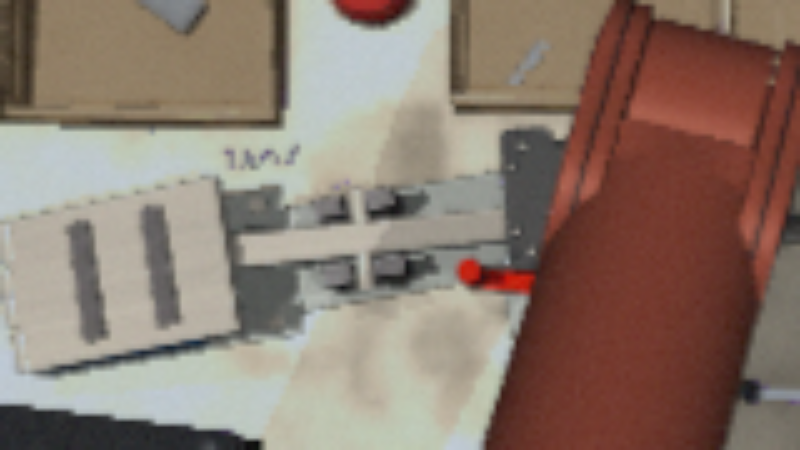

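The flap is raised (its face is tinted and its near wall shows at crop (100,365)), the pin is in its saddle, and the pad is firm on the bumper at 27 N. I'll hold to confirm it's steady, then hand in.

```bash
python3 -m crank '{"dp":[[0,0,0],[0,0,0],[0,0,0],[0,0,0]],"turn":[[0,0,0],[0,0,0],[0,0,0],[0,0,0]],"fingers":[0,0,0,0]}' && python3 -c "
from cell import robot
print(robot.observe()['wrist_force']);print(robot.finish_job())"
```

```text
clock: 10.65
eef_pos: [0.5331, -0.2378, 0.0348]
eef_rot: [180.0, -0.1, 5.5]
wrist_force: [-6.9, 2.7, 25.8]
grip_width: 0.0006
finger_force: 12.2
[-6.9332675   2.67923435 25.75366124]
the job is handed in; nothing more can be done
None
```

I handed the job in with the red stop swung to its end, the pad held on its bumper with about 26 N, and the flap raised; the hand-in call gave no verdict, so I don't know whether it passed.

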